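Feed the sample tin through the dryer's gravity flap

TASK

Slide the blue-lidded sample tin along the bench and push it in through the orange swinging flap of the sample dryer until it is wholly inside and clear of the flap, then draw back out so that the flap drops shut behind it. Push it with the fingertips, without lifting it off the bench or tipping it, and leave the white-lidded tin, the amber bottle and the little jar where they are.

Things in the scene. Friction and masses are not known exactly. Their poses are not given: they have to be found in the camera images.
- tin_blue: Flat round aluminium sample tin with a blue lid, upright on the bench: diameter 60 mm (lid 62 mm), height 30 mm, about 0.12 kg. Origin at the centre of its underside, z up. It slides on the bench and, being round, slips off a single off-centre fingertip; two fingertips 20 to 40 mm apart cradle it.
- tin_white: The same tin with a white lid; to be left alone. Origin at the centre of its underside. The two tins stand in front of the dryer, one to each side of its lane, and may be swapped.
- intake: The sample dryer, fixed: a low white enclosure with clear roof and an orange flap in its open front. Origin on the bench in the middle of the doorway, in the flap's plane; x points into the dryer (the way to push), y across the doorway, z up. Doorway 116 mm wide (y -58 to 58), 64 mm high. No floor plate: the tin slides on the bench. The flap clears the tin once the tin's origin is past x = 50 mm.
- header (a point): Middle of the top front edge of the header bar over the doorway, at x = -3, z = 70 mm in the dryer's frame; the bar spans x -3 to 3, z 64 to 70 mm, and the clear roof runs level from its top. To follow the tin in under it (tips some 25 mm inside) the fingers must lean, tips forward along the dryer's x, about 35 to 45 degrees from vertical.
- back_wall (a point): Foot of the inner back wall, at x = 182 mm in the dryer's frame. Behind it (x 191 to 266 mm) is a white housing 115 mm high.
- guides (a point): On the bench midway between the front ends of two low steel guides (24 mm high, 5 mm thick), x = -63 mm in the dryer's frame. They stand about 120 mm apart at the doorway and flare to 155 mm apart here, open to the front.
- flap (a joint): Angle of the orange flap in rad: 0 hanging shut, grows as its lower edge is pushed inwards (towards the dryer's x), up to 1.35; it cannot swing outwards. It hangs freely on an axle across the doorway at x = 0, z = 64 mm and falls shut by its own weight (50 g, under 1 N to push). It rests on whatever stands in the way: on the tin's top (about 0.46) until the tin is far enough in.
- flap_edge (a point): Middle of the flap's lower edge; the flap is 108 mm wide, 38 mm high and 3 mm thick, and when shut its edge hangs 26 mm above the bench, 4 mm lower than the tin's top.
- amber_bottle: Small closed amber bottle with a blue cap, diameter 54 mm, height 110 mm, standing beside the dryer. Origin at the centre of its underside. To be left alone.
- vial_jar: Little closed jar, diameter 40 mm, height 60 mm, standing at the other side of the dryer. Origin at the centre of its underside. To be left alone.
Things that resemble listed ones, but are neither listed nor needed, are in the scene too. Leave any pink or red look-alike of the tin_blue alone.

How it is judged:
By the outcome, as a careful person would: the job done as asked, in the order asked, and still so for the second after the job is handed in, with the robot touching nothing.
It also fails if it takes over 48 s, if anything falls off the work surface, if the arm or the gripper's body presses on something with over 40 N, if the wrist force passes 120 N, or if a joint passes its speed limit or range.

ROBOT

A 6-joint arm with a two-finger parallel gripper is mounted at the origin on the work surface. World frame = base frame: x ahead of the robot, y to its left, z up, the work surface at z = 0. Lengths are in m, angles in rad, forces in N, time in s.
With the tool pointing down it reaches from about 0.25 to 0.725 m from the base axis. Payload 9.7 kg.
Tool frame: the origin (TCP) lies midway between the tips of the shut fingers; the grasp point (between the pads) lies manip.tcp_to_grasp behind it (manip.tcp_to_grasp is the distance from the TCP to the grasp point, in m); y points along the fingers, x is the direction in which the jaws open and shut, and the axes are right-handed (so a half turn about y gives the same grasp; the last joint's range is limited). The gripper opens to 85 mm and grips with 20 to 120 N. Pads are 22 mm wide; open, the fingers measure 114 mm over their backs; the gripper's body (76 mm by 85 mm) begins 54 mm behind the grasp point. The pads swing forward as they close: fully open they stand 13 mm farther back than shut.
Start: joints at [-1.181, 0.087, 0.176, 1.66, 0, 1.571], TCP at [0.209, -0.509, 0.231] pointing down, gripper open.
Joint ranges: [-3.13, 3.13], [-0.85, 1.81], [-1.15, 1.24], [-2.2, 2.28], [-1.44, 1.52], [-3.14, 3.14]. Speed limits (rad/s): [2.22, 2.22, 2.57, 3.14, 3.14, 3.14].

INTERFACE

Orientations are given as a unit quaternion [w, x, y, z].
In Python, from station import manip gives the robot as it stands.
- The arm moves only by the tool play_rows, never from a script. Its argument "targets" is a list of rows, each an object with "dp": the shift along the tool's x, y, z in m, a list of three; "roll": the turn about the tool's y in rad. A call has 1 to 10 rows; each row is the pose to reach, as a shift and turn from the pose commanded when the call began, along the tool's axes at that moment; what a row does not reach only later rows make up. A row lasts 1/8 s, in which the tool goes at most 62.5 mm and 10.7 degrees, less where a joint would pass 70% of its speed; a pose out of reach is approached as far as the arm can. A call with a gripper value outside its range is refused whole. "gripper" is the opening, from -1 (shut) to 1 (fully open), set as the call begins (left out, the last holds). The fingers move at their own pace and stop on an object; "newtons" is the grip in N (left out, the last holds). Time passes only in rows, so rows that repeat a pose let the fingers close. It gives the time, the measured TCP pose, the force and the opening at its end, in the units of the state.
- manip.sense(): the state, without advancing time (a new reading comes with each control period).
- manip.read_camera(name): name is "scene" or "side" or "wrist"; returns the picture (400x640x3 uint8, red, green, blue); there is no depth.
- manip.camera_params(name): a dict with "fx", "fy", "cx", "cy" (pixels), "eye" and "orientation" of the camera in the world. Camera axes: x right, y down, z forward; pixel columns grow to the right and rows downward; lengths in m; the calibration is good to about 2 mm. The wrist camera is an equidistant fisheye: a pixel r from the principal point sees the ray r / f radians off the axis. A picture is of the moment at which its call begins: read the wrist's pose just before it. camera_params takes no time and is no camera call; for the wrist camera it gives the pose at the moment of the call.
- manip.sign_off(): hands the job in, once; it reports no verdict.
The state is a dict: "time_s": time; "joint_positions": joint angles; "joint_vel": joint speeds; "tau": joint torques, N m; "ee_pos": TCP position; "ee_rot": TCP orientation; "contact_force": force on the tool from outside, world axes, zero at the start; "wrist_torque": the same for the moment, N m; "gripper_width": opening from 0.0 (shut) to 1.0 (fully open).
Only numpy, scipy, OpenCV 4.12 (cv2) and the standard library are available. Lean on these libraries where they do the work, as an engineer would, in place of code of your own. Each camera call takes 0.05 s, during which the arm holds its last target. There are 200 camera calls.

## Working session

There is one attempt and no reset: what is moved stays moved. The work goes in short steps, Python scripts to look and compute and a tool call to move; the robot and the scene stay as the last step left them, time stands still between calls to the robot, and variables do not carry over. Pictures are saved under pics/ and viewed, about 8 in all and at most 12, crops included, and the job is handed in when it is done.

Besides the shell and the picture viewer there is one more tool, called after "Request:" as name(argument=value, ...) on one line, values as JSON. play_rows: Moves the arm, as the interface text tells. Its arguments: {"type":"object","properties":{"targets":{"type":"array"},"gripper":{"type":"number"},"newtons":{"type":"number"}},"required":["targets"]}

```bash
ls; mkdir -p pics; python3 - <<'E'
from station import manip
import cv2
for n in("scene","side"):
    cv2.imwrite(f"pics/{n}0.png",manip.read_camera(n)[:,:,::-1])
    print(n,manip.camera_params(n))
print(manip.sense(),manip.tcp_to_grasp)
E
```

```text
pics
scene {'fx': 477.62853629460085, 'fy': 477.62853629460085, 'cx': 320.66640960843176, 'cy': 202.17091723297517, 'eye': array([ 1.02929132, -0.76885476,  0.63803119]), 'orientation': array([-0.45793475,  0.85046504,  0.22598741, -0.12623262])}
side {'fx': 395.05937465078557, 'fy': 395.05937465078557, 'cx': 318.6557400591589, 'cy': 197.84422228900263, 'eye': array([0.36117959, 0.48760031, 0.43389704]), 'orientation': array([ 0.09669127, -0.18076344,  0.86122411, -0.46504667])}
{'time_s': 0.1, 'joint_positions': array([-1.18098955e+00,  8.74145306e-02,  1.75210009e-01,  1.65979323e+00,
       -5.68686985e-06,  1.57079930e+00]), 'joint_vel': array([ 9.44168768e-05, -2.92533528e-04,  1.73980347e-03, -8.84457210e-04,
       -2.41999824e-04,  6.01896688e-05]), 'tau': array([ 3.42838612e-03, -5.21560585e+01,  4.65654659e+01,  1.60501833e-02,
        1.06428799e-04,  2.83041584e-05]), 'ee_pos': array([ 0.20892661, -0.50855303,  0.23064704]), 'ee_rot': array([ 0.58760321, -0.58713355,  0.39405208, -0.39334416]), 'contact_force': array([ 0.01768736,  0.57725847, -0.15909047]), 'wrist_torque': array([0.01765245, 0.03438581, 0.0234446 ]), 'gripper_width': 0.9979925082974814} 0.0187
```

View pics/scene0.png

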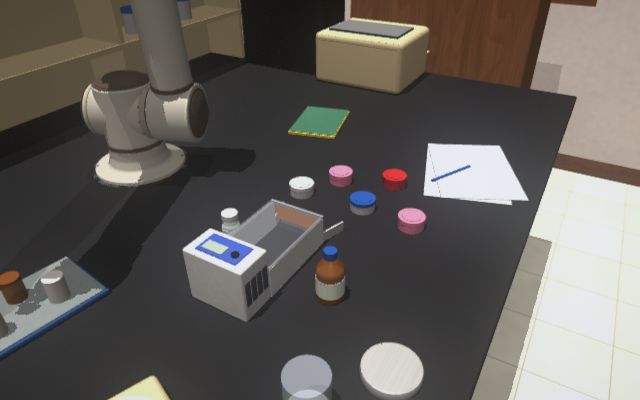

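View pics/side0.png

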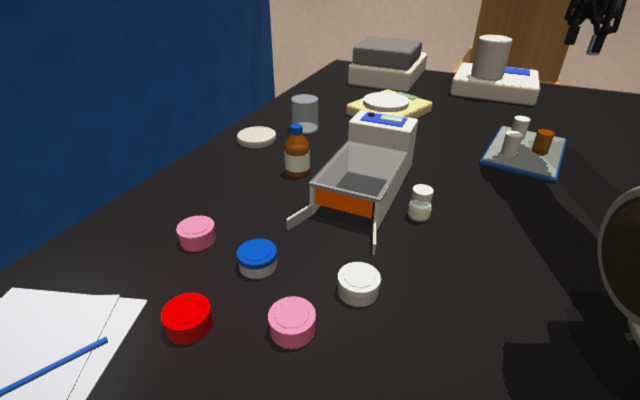

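Scene view: the blue lid is at (363,203), and in the side view at (257,258). Possible look-alikes, all given as side pixels, are pink (196,233), pink (292,322), red (187,318), white lid (359,284), and the bottle's blue cap (296,129). My pick is the blue lid with an aluminium body. The dryer flap is at side (344,202). Next is a close crop to check the tin and the dryer corners.

```bash
cat > h.py <<'E'
import numpy as np, cv2
from scipy.spatial.transform import Rotation as R
from station import manip
def rot(q): return R.from_quat([q[1],q[2],q[3],q[0]])
def ray(n,u,v,c=None):
    c=c or manip.camera_params(n)
    a=np.array([(u-c['cx'])/c['fx'],(v-c['cy'])/c['fy']])
    if n=='wrist':
        r=np.hypot(*a); d=np.r_[a/r*np.sin(r),np.cos(r)] if r>1e-9 else np.array([0,0,1.])
    else: d=np.r_[a,1]
    return np.array(c['eye']),rot(c['orientation']).apply(d)
def onz(n,u,v,z,c=None):
    e,d=ray(n,u,v,c); return e+d*(z-e[2])/d[2]
def blob(m,near=None):
    k,l,s,c=cv2.connectedComponentsWithStats(m.astype(np.uint8))
    i=[j for j in range(1,k) if s[j,4]>40]
    return [(c[j].round(1).tolist(),s[j].tolist()) for j in i]
E
python3 - <<'E'
from h import *
im=cv2.imread('pics/side0.png')
cv2.imwrite('pics/crop_side.png',cv2.resize(im[100:310,170:450],None,fx=2.8,fy=2.8,interpolation=cv2.INTER_CUBIC))
for n in('scene','side'):
    im=cv2.imread(f'pics/{n}0.png'); h=cv2.cvtColor(im,cv2.COLOR_BGR2HSV)
    m=(h[...,0]>100)&(h[...,0]<125)&(h[...,1]>150)&(h[...,2]>60)
    for c,s in blob(m): print(n,'blue',c,s,onz(n,*c,.025).round(4))
    m=(h[...,0]>5)&(h[...,0]<15)&(h[...,1]>190)&(h[...,2]>130)
    for c,s in blob(m): print(n,'orange',c,s,onz(n,*c,.045).round(4))
E
```

```text
scene blue [362.2, 198.0] [350, 191, 26, 16, 311] [0.6349 0.1014 0.025 ]
scene blue [228.2, 248.7] [197, 234, 55, 30, 481] [ 0.4801 -0.2048  0.025 ]
scene blue [329.6, 251.1] [323, 246, 14, 14, 129] [ 0.6641 -0.1097  0.025 ]
scene blue [50.4, 323.1] [0, 288, 109, 68, 212] [ 0.3452 -0.5112  0.025 ]
side blue [114.2, 99.0] [0, 0, 274, 271, 50300] [ 1.3991 -0.334   0.025 ]
side blue [516.8, 71.0] [505, 68, 24, 7, 105] [ 0.2827 -1.1631  0.025 ]
side blue [380.8, 119.7] [361, 113, 45, 13, 197] [ 0.6113 -0.5033  0.025 ]
side blue [295.7, 128.7] [290, 124, 12, 11, 109] [ 0.7946 -0.3561  0.025 ]
side blue [525.0, 168.9] [480, 140, 87, 42, 349] [ 0.254 -0.363  0.025]
side blue [256.3, 253.0] [236, 238, 41, 31, 994] [0.6365 0.099  0.025 ]
side blue [50.8, 366.7] [0, 338, 107, 58, 510] [0.7493 0.3617 0.025 ]
side orange [351.8, 200.5] [331, 193, 41, 20, 191] [ 0.541  -0.0712  0.045 ]
```

View pics/crop_side.png

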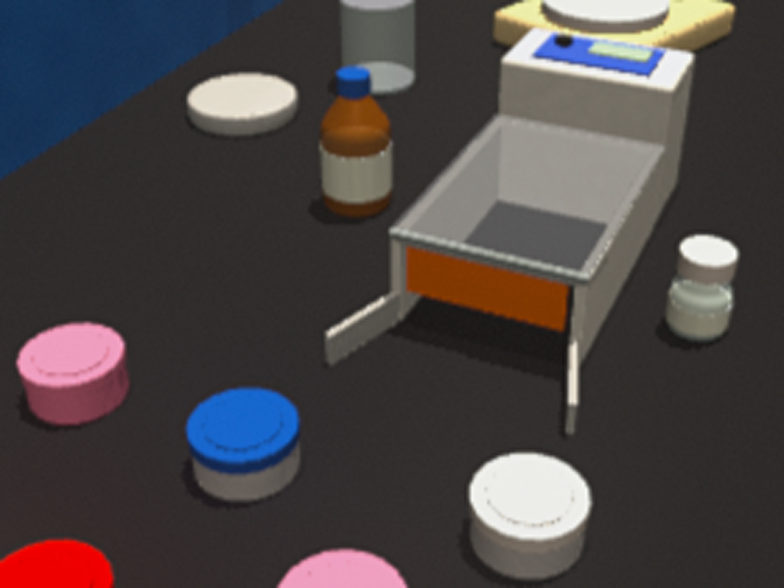

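The crop confirms the blue lid on an aluminium tin at crop (245,430). The header's top front edge runs from (391,236) to (587,280), and the guide feet are at (329,362) and (570,432).

```bash
python3 - <<'E'
from h import *
f=lambda u,v,z: onz('side',170+(u+.5)/2.8-.5,100+(v+.5)/2.8-.5,z)
P={}
for k,(u,v,z) in dict(hl=(391,236,.07),hr=(587,280,.07),gl=(329,362,0),gr=(570,432,0),housl=(503,60,.115),housr=(690,88,.115),flapL=(408,289,.026),flapR=(566,329,.026),white=(529,497,.03),jar=(700,325,.0),bot=(355,205,0),pink1=(73,352,.03)).items():
    P[k]=f(u,v,z); print(k,P[k].round(4))
for a,b in(('hl','hr'),('gl','gr'),('housl','housr'),('flapL','flapR')):
    d=P[b]-P[a]; m=(P[a]+P[b])/2; print(a,'len',np.linalg.norm(d).round(4),'mid',m.round(4),'normal deg',np.degrees(np.arctan2(-d[0],d[1])).round(1), np.degrees(np.arctan2(d[1],d[0])).round(1))
print(onz('scene',302,182.5,.03),onz('scene',341,172,.03),onz('scene',394.5,176,.03))
print('wrist',manip.camera_params('wrist')); s=manip.sense(); print(rot(s['ee_rot']).as_matrix().round(3))
E
```

```text
hl [ 0.6163 -0.0548  0.07  ]
hr [ 0.4883 -0.0561  0.07  ]
gl [ 0.6366 -0.0026  0.    ]
gr [ 4.76e-01 -2.00e-04  0.00e+00]
housl [ 0.6143 -0.2511  0.115 ]
housr [ 0.4756 -0.2564  0.115 ]
flapL [ 0.6086 -0.0638  0.026 ]
flapR [ 0.5    -0.0629  0.026 ]
white [0.4726 0.0897 0.03  ]
jar [ 0.4281 -0.1385 -0.    ]
bot [ 0.7112 -0.1905  0.    ]
pink1 [0.7628 0.0846 0.03  ]
hl len 0.1279 mid [ 0.5523 -0.0554  0.07  ] normal deg 90.6 -179.4
gl len 0.1606 mid [ 0.5563 -0.0014  0.    ] normal deg 89.1 179.1
housl len 0.1388 mid [ 0.545  -0.2537  0.115 ] normal deg 92.2 -177.8
flapL len 0.1087 mid [ 0.5543 -0.0633  0.026 ] normal deg 89.5 179.5
[0.47731993 0.08527294 0.03      ] [0.53698137 0.17872773 0.03      ] [0.6643768  0.22665704 0.03      ]
wrist {'fx': 309.70691628693146, 'fy': 309.70691628693146, 'cx': 324.6736692453461, 'cy': 200.43059390616267, 'eye': array([ 0.27684748, -0.48056218,  0.37301332]), 'orientation': array([ 0.11992695,  0.82185358, -0.5509782 , -0.08122337])}
[[ 0.38  -0.     0.925]
 [-0.925  0.001  0.38 ]
 [-0.001 -1.    -0.   ]]
```

Positions so far:
- **Tin:** (0.636, 0.100).
- **Doorway:** about (0.553, -0.060), with the push direction close to world -y.

Moves only shift the tool and roll it about its approach axis, so I have no direct way to lean it. I'll turn the jaws across the lane, go to azimuth -90°, and test in free air what happens at the reach limit. A lean picked up there would stay fixed in world axes.

Request:
play_rows(targets=[{"dp":[0,0,-0.03],"roll":-0.15},{"dp":[0,0,-0.06],"roll":-0.3},{"dp":[0,0,-0.09],"roll":-0.45},{"dp":[0,0,-0.12],"roll":-0.6},{"dp":[0,0,-0.15],"roll":-0.75},{"dp":[0,0,-0.18],"roll":-0.9},{"dp":[0.005,0,-0.21],"roll":-1.05},{"dp":[0.005,0,-0.228],"roll":-1.18},{"dp":[0.005,0,-0.228],"roll":-1.18}], gripper=-0.3)

```text
time_s: 1.23
ee_pos: [-0.0009, -0.6001, 0.2305]
ee_rot: [0.708, -0.707, 0.001, -0.001]
contact_force: [0.2, 0.2, -0.1]
gripper_width: 0.352
```

```bash
cat > st.py <<'E'
from h import *
s=manip.sense(); print('t',s['time_s'],'j',s['joint_positions'].round(3),'p',s['ee_pos'].round(4),'F',s['contact_force'].round(1),'w',round(s['gripper_width'],3)); print(rot(s['ee_rot']).as_matrix().round(3))
E
python3 st.py; python3 -c "
from h import *
cv2.imwrite('pics/w1.png',manip.read_camera('wrist')[:,:,::-1])"
```

```text
t 1.225 j [-1.572  0.212  0.314  1.675  0.     0.002] p [-0.0009 -0.6001  0.2305] F [ 0.2  0.2 -0.1] w 0.352
[[ 1.     0.     0.004]
 [-0.004  0.001  1.   ]
 [ 0.    -1.     0.001]]
```

View pics/w1.png

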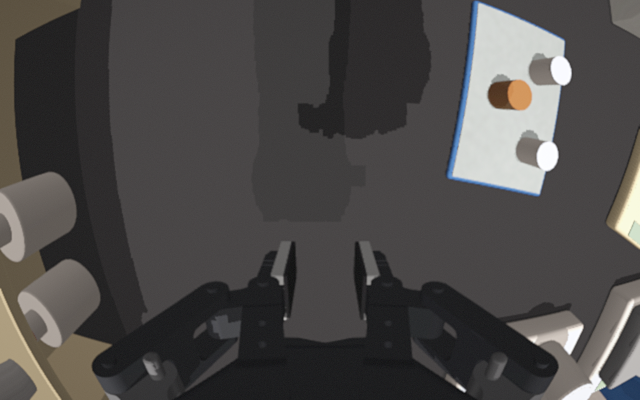

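The wrist view shows the bench clear around the gripper: tray to the right at (505,100), shelf jars to the left at (40,250), and balance to the lower right. Next I reach outward past the limit.

Request:
play_rows(targets=[{"dp":[0,0,-0.03],"roll":0},{"dp":[0,0,-0.06],"roll":0},{"dp":[0,0,-0.09],"roll":0},{"dp":[0,0,-0.12],"roll":0},{"dp":[0,0,-0.15],"roll":0},{"dp":[0,0,-0.18],"roll":0},{"dp":[0,0,-0.21],"roll":0},{"dp":[0,0,-0.24],"roll":0}])

```text
time_s: 2.28
ee_pos: [0.0011, -0.8117, 0.2093]
ee_rot: [-0.697, 0.717, -0.001, 0.001]
contact_force: [0.2, 1.0, -0.6]
gripper_width: 0.347
```

```bash
python3 st.py
```

```text
t 2.275 j [-1.57   0.882  1.231  1.891  0.     0.004] p [ 0.0011 -0.8117  0.2093] F [ 0.2  1.  -0.6] w 0.347
[[ 1.     0.     0.002]
 [-0.002 -0.029  1.   ]
 [ 0.    -1.    -0.029]]
```

The tool tilts at the reach limit, so the lean trick works. I'll push further out.

Request:
play_rows(targets=[{"dp":[0,0,-0.06],"roll":0},{"dp":[0,0,-0.12],"roll":0},{"dp":[0,0,-0.12],"roll":0},{"dp":[0,0,-0.12],"roll":0}])

```text
time_s: 2.78
ee_pos: [-0.0002, -0.8607, 0.1797]
ee_rot: [-0.671, 0.742, -0.0, 0.0]
contact_force: [0.1, -0.3, 0.1]
gripper_width: 0.349
```

```bash
python3 st.py
```

```text
t 2.775 j [-1.571e+00  9.230e-01  1.234e+00  1.782e+00 -0.000e+00  1.000e-03] p [-2.000e-04 -8.607e-01  1.797e-01] F [ 0.1 -0.3  0.1] w 0.349
[[ 1.    -0.     0.001]
 [-0.001 -0.1    0.995]
 [ 0.    -0.995 -0.1  ]]
```

Request:
play_rows(targets=[{"dp":[0,-0.05,-0.06],"roll":0},{"dp":[0,-0.1,-0.12],"roll":0},{"dp":[0,-0.15,-0.18],"roll":0},{"dp":[0,-0.2,-0.24],"roll":0},{"dp":[0,-0.2,-0.24],"roll":0},{"dp":[0,-0.2,-0.24],"roll":0}])

```text
time_s: 3.52
ee_pos: [-0.0004, -0.8559, 0.2387]
ee_rot: [-0.646, 0.763, -0.0, 0.0]
contact_force: [0.3, -0.6, 0.2]
gripper_width: 0.351
```

```bash
python3 st.py
```

```text
t 3.525 j [-1.571e+00  8.540e-01  1.234e+00  1.785e+00  0.000e+00  1.000e-03] p [-4.000e-04 -8.559e-01  2.387e-01] F [ 0.3 -0.6  0.2] w 0.351
[[ 1.    -0.     0.001]
 [-0.001 -0.165  0.986]
 [ 0.    -0.986 -0.165]]
```

Request:
play_rows(targets=[{"dp":[0,-0.1,-0.6],"roll":0},{"dp":[0,-0.1,-0.6],"roll":0},{"dp":[0,-0.1,-0.6],"roll":0},{"dp":[0,-0.1,-0.6],"roll":0},{"dp":[0,-0.1,-0.6],"roll":0},{"dp":[0,-0.1,-0.6],"roll":0},{"dp":[0,-0.1,-0.6],"roll":0},{"dp":[0,-0.1,-0.6],"roll":0}])

```text
time_s: 4.53
ee_pos: [-0.0006, -0.917, 0.1915]
ee_rot: [-0.619, 0.785, -0.0, 0.0]
contact_force: [-0.4, -0.5, -0.3]
gripper_width: 0.35
```

```bash
python3 st.py
```

```text
t 4.525 j [-1.571  0.92   1.234  1.649  0.     0.   ] p [-6.000e-04 -9.170e-01  1.915e-01] F [-0.4 -0.5 -0.3] w 0.35
[[ 1.    -0.     0.001]
 [-0.001 -0.234  0.972]
 [ 0.    -0.972 -0.234]]
```

Each call adds about 4° of lean, so I'll use several short calls.

Request:
play_rows(targets=[{"dp":[0,-0.2,-0.4],"roll":0},{"dp":[0,-0.2,-0.4],"roll":0},{"dp":[0,-0.2,-0.4],"roll":0}])

```text
time_s: 4.9
ee_pos: [-0.0007, -0.9275, 0.2321]
ee_rot: [-0.591, 0.807, -0.0, 0.0]
contact_force: [0.4, 1.0, -0.1]
gripper_width: 0.351
```

Request:
play_rows(targets=[{"dp":[0,-0.2,-0.4],"roll":0},{"dp":[0,-0.2,-0.4],"roll":0},{"dp":[0,-0.2,-0.4],"roll":0}])

```text
time_s: 5.28
ee_pos: [-0.0007, -0.9344, 0.2735]
ee_rot: [-0.564, 0.826, -0.0, 0.0]
contact_force: [-0.1, 0.1, 1.4]
gripper_width: 0.349
```

Request:
play_rows(targets=[{"dp":[0,-0.3,-0.3],"roll":0},{"dp":[0,-0.3,-0.3],"roll":0},{"dp":[0,-0.3,-0.3],"roll":0}])

```text
time_s: 5.65
ee_pos: [-0.0007, -0.9064, 0.3559]
ee_rot: [-0.538, 0.843, -0.0, 0.0]
contact_force: [-0.5, 0.6, 0.1]
gripper_width: 0.352
```

```bash
python3 st.py
```

```text
t 5.65 j [-1.572  0.744  1.235  1.626  0.     0.   ] p [-7.000e-04 -9.064e-01  3.559e-01] F [-0.5  0.6  0.1] w 0.352
[[ 1.    -0.     0.001]
 [-0.001 -0.422  0.907]
 [ 0.    -0.907 -0.422]]
```

The lean is 25° now, at 3 to 4° per short call. Four more calls.

Request:
play_rows(targets=[{"dp":[0,-0.1,-0.5],"roll":0},{"dp":[0,-0.1,-0.5],"roll":0},{"dp":[0,-0.1,-0.5],"roll":0}])

```text
time_s: 6.02
ee_pos: [-0.0008, -0.935, 0.3646]
ee_rot: [-0.509, 0.86, -0.0, 0.0]
contact_force: [-0.6, 0.2, 0.1]
gripper_width: 0.352
```

Request:
play_rows(targets=[{"dp":[0,-0.2,-0.4],"roll":0},{"dp":[0,-0.2,-0.4],"roll":0},{"dp":[0,-0.2,-0.4],"roll":0}])

```text
time_s: 6.4
ee_pos: [-0.0008, -0.9292, 0.4188]
ee_rot: [-0.478, 0.878, -0.0, 0.0]
contact_force: [1.0, -0.0, -0.0]
gripper_width: 0.351
```

Request:
play_rows(targets=[{"dp":[0,-0.1,-0.5],"roll":0},{"dp":[0,-0.1,-0.5],"roll":0},{"dp":[0,-0.1,-0.5],"roll":0}])

```text
time_s: 6.78
ee_pos: [-0.0008, -0.948, 0.4406]
ee_rot: [-0.448, 0.894, -0.0, 0.0]
contact_force: [0.5, -0.5, 0.5]
gripper_width: 0.348
```

Request:
play_rows(targets=[{"dp":[0,-0.1,-0.5],"roll":0},{"dp":[0,-0.1,-0.5],"roll":0},{"dp":[0,-0.1,-0.5],"roll":0}])

```text
time_s: 7.15
ee_pos: [-0.0009, -0.9597, 0.4717]
ee_rot: [-0.417, 0.909, -0.0, 0.0]
contact_force: [0.6, -0.4, -0.7]
gripper_width: 0.349
```

```bash
python3 st.py
```

```text
t 7.15 j [-1.572  0.67   1.234  1.425  0.     0.   ] p [-9.000e-04 -9.597e-01  4.717e-01] F [ 0.6 -0.4 -0.7] w 0.349
[[ 1.    -0.     0.001]
 [-0.001 -0.652  0.758]
 [ 0.    -0.758 -0.652]]
```

Lean is 40.7°. One more short call brings it to about 44°, then I compute the transit in tool axes.

Request:
play_rows(targets=[{"dp":[0,-0.2,-0.4],"roll":0},{"dp":[0,-0.2,-0.4],"roll":0},{"dp":[0,-0.2,-0.4],"roll":0}], gripper=0.0)

```text
time_s: 7.52
ee_pos: [-0.0009, -0.9352, 0.5387]
ee_rot: [-0.385, 0.923, -0.0, 0.0]
contact_force: [0.2, -1.3, -0.1]
gripper_width: 0.503
```

```bash
cat > go.py <<'E'
import sys
from h import *
exec(open('st.py').read())
M=rot(s['ee_rot']).as_matrix(); p=np.array(s['ee_pos'])
print('lean',np.degrees(np.arctan2(-M[1,1],-M[2,1])).round(1))
for a in sys.argv[1:]:
    t=np.array(eval(a)); print(a,'dp',(M.T@(t-p)).round(4))
E
python3 go.py [.35,-.5,.42] [.6,-.05,.35] [.633,.165,.25]
```

```text
t 7.525 j [-1.572  0.6    1.235  1.426  0.     0.   ] p [-9.000e-04 -9.352e-01  5.387e-01] F [ 0.2 -1.3 -0.1] w 0.503
[[ 1.    -0.     0.001]
 [-0.001 -0.704  0.711]
 [ 0.    -0.711 -0.704]]
lean 44.7
[.35,-.5,.42] dp [ 0.3504 -0.222   0.3931]
[.6,-.05,.35] dp [ 0.6    -0.4889  0.7623]
[.633,.165,.25] dp [ 0.6328 -0.5691  0.9855]
```

Request:
play_rows(targets=[{"dp":[0.02,-0.022,0.039],"roll":0},{"dp":[0.055,-0.044,0.08],"roll":0},{"dp":[0.09,-0.066,0.118],"roll":0},{"dp":[0.13,-0.09,0.157],"roll":0},{"dp":[0.17,-0.11,0.197],"roll":0},{"dp":[0.21,-0.133,0.236],"roll":0},{"dp":[0.25,-0.155,0.275],"roll":0},{"dp":[0.285,-0.178,0.315],"roll":0},{"dp":[0.32,-0.2,0.354],"roll":0},{"dp":[0.35,-0.222,0.393],"roll":0}])

```text
time_s: 8.78
ee_pos: [0.3499, -0.499, 0.419]
ee_rot: [-0.386, 0.923, -0.0, 0.001]
contact_force: [2.0, -1.5, 0.2]
gripper_width: 0.502
```

```bash
python3 go.py [.6,-.05,.35] [.633,.165,.25]
```

```text
t 8.775 j [-0.707 -0.257  0.021  1.278 -0.563  0.696] p [ 0.3499 -0.499   0.419 ] F [ 2.  -1.5  0.2] w 0.502
[[ 1.     0.001  0.002]
 [-0.001 -0.702  0.712]
 [ 0.002 -0.712 -0.702]]
lean 44.6
[.6,-.05,.35] dp [ 0.2496 -0.2661  0.3685]
[.633,.165,.25] dp [ 0.2822 -0.3459  0.5919]
```

Request:
play_rows(targets=[{"dp":[0.025,-0.026,0.037],"roll":0},{"dp":[0.05,-0.053,0.074],"roll":0},{"dp":[0.075,-0.08,0.11],"roll":0},{"dp":[0.1,-0.106,0.147],"roll":0},{"dp":[0.125,-0.133,0.184],"roll":0},{"dp":[0.15,-0.16,0.221],"roll":0},{"dp":[0.175,-0.186,0.258],"roll":0},{"dp":[0.2,-0.213,0.295],"roll":0},{"dp":[0.225,-0.24,0.332],"roll":0},{"dp":[0.25,-0.266,0.368],"roll":0}])

```text
time_s: 10.02
ee_pos: [0.6002, -0.051, 0.3505]
ee_rot: [-0.387, 0.922, -0.0, 0.001]
contact_force: [0.4, -0.1, -0.1]
gripper_width: 0.498
```

```bash
python3 go.py [.635,.17,.2] [.635,.17,.06]
```

```text
t 10.025 j [ 0.243  0.368  0.575  2.01  -0.749  1.907] p [ 0.6002 -0.051   0.3505] F [ 0.4 -0.1 -0.1] w 0.498
[[ 1.     0.001  0.002]
 [-0.001 -0.701  0.713]
 [ 0.002 -0.713 -0.701]]
lean 44.5
[.635,.17,.2] dp [ 0.0344 -0.0476  0.2632]
[.635,.17,.06] dp [0.0341 0.0522 0.3613]
```

Request:
play_rows(targets=[{"dp":[0.007,-0.01,0.044],"roll":0},{"dp":[0.014,-0.02,0.09],"roll":0},{"dp":[0.021,-0.03,0.135],"roll":0},{"dp":[0.028,-0.039,0.18],"roll":0},{"dp":[0.034,-0.048,0.225],"roll":0},{"dp":[0.034,-0.048,0.263],"roll":0}])

```text
time_s: 10.78
ee_pos: [0.6343, 0.1702, 0.1991]
ee_rot: [-0.387, 0.922, 0.0, 0.001]
contact_force: [0.4, -0.7, -0.9]
gripper_width: 0.502
```

```bash
python3 go.py [.635,.17,.1] [.635,.17,.06] [.635,.165,.016]
```

```text
t 10.775 j [ 0.528  0.734  0.78   2.076 -0.651  2.257] p [0.6343 0.1702 0.1991] F [ 0.4 -0.7 -0.9] w 0.502
[[ 1.     0.     0.001]
 [-0.    -0.701  0.713]
 [ 0.001 -0.713 -0.701]]
lean 44.5
[.635,.17,.1] dp [0.0006 0.0708 0.0693]
[.635,.17,.06] dp [0.0006 0.0993 0.0974]
[.635,.165,.016] dp [0.0006 0.1342 0.1246]
```

Request:
play_rows(targets=[{"dp":[0,0.025,0.024],"roll":0},{"dp":[0,0.05,0.049],"roll":0},{"dp":[0,0.075,0.073],"roll":0},{"dp":[0,0.099,0.097],"roll":0},{"dp":[0,0.099,0.097],"roll":0}])

```text
time_s: 11.4
ee_pos: [0.6332, 0.1677, 0.0592]
ee_rot: [-0.386, 0.923, -0.001, -0.001]
contact_force: [0.6, -0.5, 0.3]
gripper_width: 0.499
```

```bash
python3 go.py [.635,.17,.03] [.635,.165,.016]; python3 -c "
from h import *
cv2.imwrite('pics/s2.png',manip.read_camera('side')[:,:,::-1])"
```

```text
t 11.4 j [ 0.526  0.741  0.519  1.812 -0.651  2.255] p [0.6332 0.1677 0.0592] F [ 0.6 -0.5  0.3] w 0.499
[[ 1.    -0.003 -0.001]
 [-0.001 -0.703  0.712]
 [-0.003 -0.712 -0.703]]
lean 44.6
[.635,.17,.03] dp [0.0019 0.0192 0.0221]
[.635,.165,.016] dp [0.0019 0.0327 0.0284]
```

View pics/s2.png

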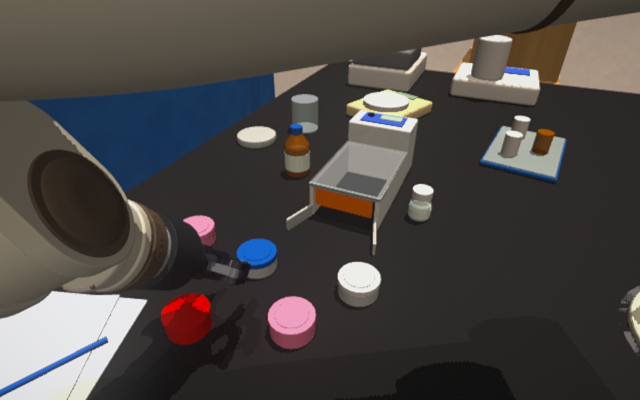

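The side view shows the fingertips at (235,268) just behind the blue tin at (257,258). Red (187,318) and pink (292,322) are undisturbed. Descending now.

Request:
play_rows(targets=[{"dp":[0.001,0.01,0.01],"roll":0},{"dp":[0.002,0.02,0.019],"roll":0},{"dp":[0.002,0.03,0.026],"roll":0},{"dp":[0.002,0.033,0.028],"roll":0},{"dp":[0.002,0.033,0.028],"roll":0}])

```text
time_s: 12.08
ee_pos: [0.6362, 0.1649, 0.0175]
ee_rot: [-0.386, 0.922, -0.001, 0.0]
contact_force: [0.1, 0.6, -0.4]
gripper_width: 0.498
```

```bash
python3 go.py [.635,.13,.015] [.622,.105,.015]; python3 -c "
from h import *
im=manip.read_camera('wrist')[:,:,::-1]
cv2.imwrite('pics/w3.png',im)"
```

```text
t 12.075 j [ 0.521  0.761  0.471  1.736 -0.654  2.249] p [0.6362 0.1649 0.0175] F [ 0.1  0.6 -0.4] w 0.498
[[ 1.    -0.001  0.001]
 [-0.001 -0.702  0.713]
 [-0.    -0.713 -0.702]]
lean 44.6
[.635,.13,.015] dp [-0.0011  0.0263 -0.0231]
[.622,.105,.015] dp [-0.0141  0.0438 -0.0409]
```

View pics/w3.png

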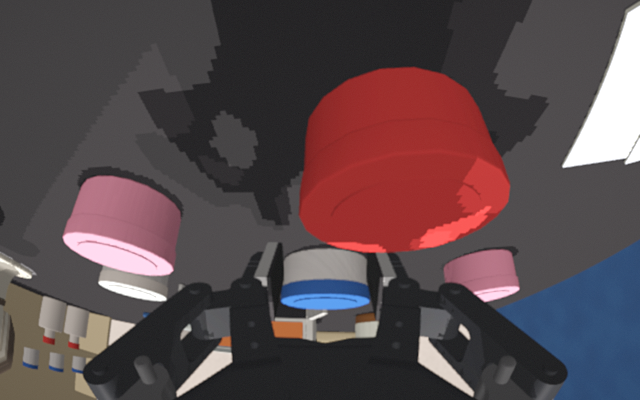

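The wrist view, seen from under the gripper, shows the blue tin at (326,280) centred between the fingertips at (270,270) and (382,270). Red, pink and white are clear. Now I push straight to contact and then diagonally toward the lane.

Request:
play_rows(targets=[{"dp":[-0.001,0.008,-0.0065],"roll":0},{"dp":[-0.001,0.016,-0.0135],"roll":0},{"dp":[-0.001,0.023,-0.02],"roll":0},{"dp":[-0.001,0.03,-0.027],"roll":0},{"dp":[-0.006,0.037,-0.034],"roll":0},{"dp":[-0.013,0.044,-0.041],"roll":0},{"dp":[-0.02,0.051,-0.048],"roll":0},{"dp":[-0.027,0.058,-0.055],"roll":0}])

```text
time_s: 13.12
ee_pos: [0.6092, 0.0845, 0.0152]
ee_rot: [-0.387, 0.922, -0.0, 0.001]
contact_force: [1.3, 0.5, 0.9]
gripper_width: 0.501
```

```bash
cat > tin.py <<'E'
from h import *
for n in ('scene','side'):
    im=manip.read_camera(n)[:,:,::-1].copy(); cv2.imwrite(f'pics/t_{n}.png',im)
    h=cv2.cvtColor(im,cv2.COLOR_BGR2HSV)
    m=(h[...,0]>100)&(h[...,0]<125)&(h[...,1]>150)&(h[...,2]>50)
    for c,b in blob(m):
        q=onz(n,*c,.026)
        if .45<q[0]<.66 and -.2<q[1]<.13 and not (n=='scene' and q[1]<-.1): print(n,c,b,q.round(4))
E
python3 tin.py; python3 go.py
```

```text
scene [344.0, 203.5] [331, 196, 27, 17, 340] [0.609 0.058 0.026]
side [287.7, 238.7] [267, 228, 38, 25, 650] [0.6074 0.0493 0.026 ]
t 13.225 j [ 0.436  0.586  0.207  1.587 -0.688  2.152] p [0.6088 0.0841 0.0153] F [-0.7  0.7  0.9] w 0.499
[[ 1.    -0.001  0.001]
 [-0.002 -0.701  0.713]
 [ 0.    -0.713 -0.701]]
lean 44.5
```

The tin is cradled at (0.608, 0.057), 27 mm ahead of the TCP as expected. Continuing the diagonal.

Request:
play_rows(targets=[{"dp":[-0.007,0.007,-0.007],"roll":0},{"dp":[-0.013,0.0135,-0.0135],"roll":0},{"dp":[-0.02,0.02,-0.0205],"roll":0},{"dp":[-0.026,0.027,-0.027],"roll":0},{"dp":[-0.033,0.034,-0.034],"roll":0},{"dp":[-0.039,0.04,-0.041],"roll":0},{"dp":[-0.046,0.047,-0.048],"roll":0},{"dp":[-0.053,0.054,-0.055],"roll":0}])

```text
time_s: 14.22
ee_pos: [0.5556, 0.0075, 0.015]
ee_rot: [-0.386, 0.922, -0.0, 0.0]
contact_force: [0.3, 0.5, 0.7]
gripper_width: 0.501
```

```bash
python3 tin.py; python3 go.py; python3 -c "
import cv2
a=cv2.imread('pics/t_side.png')[90:330,150:470]; b=cv2.imread('pics/t_scene.png')[130:330,170:450]
a=cv2.resize(a,(400,300)); b=cv2.resize(b,(400,286)); b=cv2.copyMakeBorder(b,0,14,0,0,0)
cv2.imwrite('pics/c4.png',cv2.hconcat([a,b]))"
```

```text
scene [311.9, 208.4] [301, 205, 20, 9, 86] [0.5544 0.0039 0.026 ]
side [340.7, 219.4] [328, 211, 25, 20, 325] [ 0.5475 -0.0348  0.026 ]
t 14.325 j [ 0.357  0.385 -0.068  1.45  -0.717  2.055] p [0.5552 0.0071 0.0151] F [ 0.2 -0.1 -0.4] w 0.503
[[ 1.    -0.001  0.001]
 [-0.002 -0.702  0.713]
 [-0.    -0.713 -0.702]]
lean 44.6
```

View pics/c4.png

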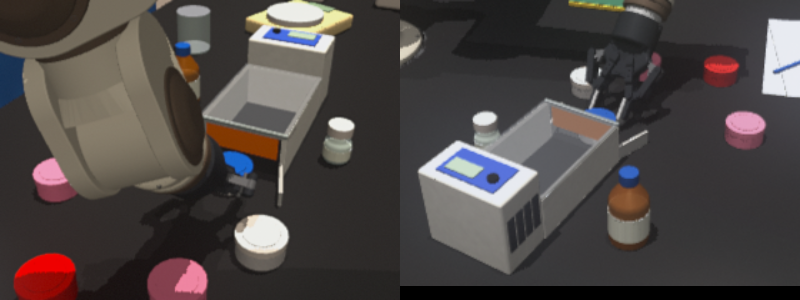

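The tin is in the mouth of the guides at about (0.555, -0.02) with the flap ahead of it, and white, pink and jar are untouched. I back off 10 mm, narrow the fingers to about 22 mm, and push on.

Request:
play_rows(targets=[{"dp":[0,-0.007,0.007],"roll":0},{"dp":[0,-0.007,0.007],"roll":0},{"dp":[0,-0.007,0.007],"roll":0},{"dp":[0,-0.007,0.007],"roll":0},{"dp":[0,0,0],"roll":0},{"dp":[0,0.007,-0.007],"roll":0},{"dp":[-0.001,0.014,-0.014],"roll":0},{"dp":[-0.001,0.021,-0.021],"roll":0},{"dp":[-0.001,0.028,-0.0285],"roll":0},{"dp":[-0.001,0.035,-0.0355],"roll":0}], gripper=-0.48)

```text
time_s: 15.58
ee_pos: [0.555, -0.0425, 0.015]
ee_rot: [-0.386, 0.922, -0.0, 0.0]
contact_force: [-1.2, 1.3, 0.3]
gripper_width: 0.259
```

```bash
python3 tin.py; python3 go.py [.553,-.07,.015] [.552,-.085,.015]
```

```text
t 15.675 j [ 0.276  0.326 -0.139  1.369 -0.741  1.952] p [ 0.5549 -0.0428  0.0151] F [1.3 0.4 0.4] w 0.259
[[ 1.    -0.001  0.002]
 [-0.002 -0.702  0.713]
 [ 0.    -0.713 -0.702]]
lean 44.6
[.553,-.07,.015] dp [-0.0019  0.0192 -0.0193]
[.552,-.085,.015] dp [-0.0028  0.0297 -0.03  ]
```

```bash
cat > crop.py <<'E'
import cv2,sys
a=cv2.imread('pics/t_side.png')[110:270,260:460]; b=cv2.imread('pics/t_scene.png')[150:310,190:390]
cv2.imwrite(sys.argv[1],cv2.hconcat([cv2.resize(a,(400,320),interpolation=cv2.INTER_CUBIC),cv2.resize(b,(400,320),interpolation=cv2.INTER_CUBIC)]))
E
python3 crop.py pics/c5.png
```

```text
(no output)
```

View pics/c5.png

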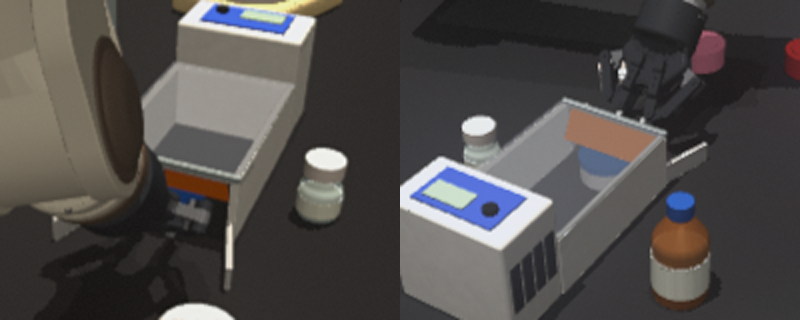

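In the scene half the tin shows through the roof at (605,165), half in, with the flap lifting over it. I continue to TCP y = -0.087.

Request:
play_rows(targets=[{"dp":[0,0.006,-0.006],"roll":0},{"dp":[-0.001,0.012,-0.012],"roll":0},{"dp":[-0.002,0.018,-0.018],"roll":0},{"dp":[-0.002,0.025,-0.025],"roll":0},{"dp":[-0.003,0.031,-0.0315],"roll":0},{"dp":[-0.003,0.031,-0.0315],"roll":0}])

```text
time_s: 16.42
ee_pos: [0.5517, -0.0866, 0.0149]
ee_rot: [-0.386, 0.922, -0.001, 0.0]
contact_force: [-0.2, 0.9, -0.2]
gripper_width: 0.26
```

```bash
python3 tin.py; python3 go.py; python3 - <<'E'
from h import *
im=cv2.imread('pics/t_scene.png'); h=cv2.cvtColor(im,cv2.COLOR_BGR2HSV)
m=(h[...,0]>95)&(h[...,0]<125)&(h[...,1]>60)
m[:, :250]=0; m[:,345:]=0; m[:205]=0; m[260:]=0
for c,b in blob(m): print(c,b,onz('scene',*c,.026).round(4))
E
python3 crop.py pics/c6.png
```

```text
t 16.525 j [ 0.203  0.275 -0.199  1.294 -0.757  1.854] p [ 0.5519 -0.086   0.0149] F [-0.8  0.8 -1. ] w 0.256
[[ 1.    -0.001  0.001]
 [-0.001 -0.701  0.713]
 [ 0.    -0.713 -0.701]]
lean 44.5
[279.8, 238.2] [266, 228, 29, 21, 479] [ 0.5531 -0.1249  0.026 ]
[329.7, 252.2] [323, 245, 15, 15, 193] [ 0.6666 -0.1138  0.026 ]
```

View pics/c6.png

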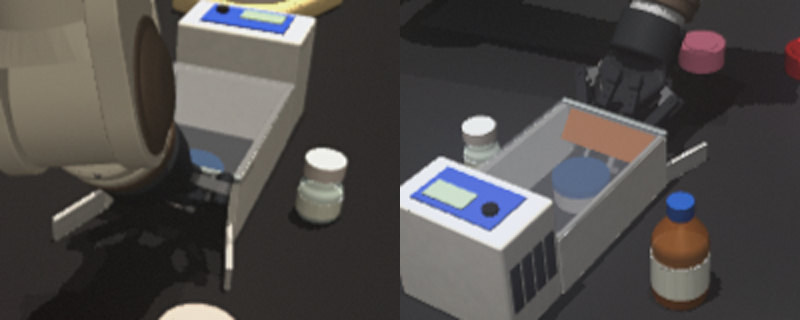

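The tin is wholly inside at y ≈ -0.125, about 60 mm past the doorway. The flap rests on the fingers and there is no contact force. I draw straight back out.

Request:
play_rows(targets=[{"dp":[0,-0.007,0.007],"roll":0},{"dp":[0,-0.014,0.014],"roll":0},{"dp":[0,-0.021,0.0215],"roll":0},{"dp":[0,-0.028,0.0285],"roll":0},{"dp":[0.001,-0.035,0.0355],"roll":0},{"dp":[0.001,-0.042,0.043],"roll":0},{"dp":[0.002,-0.049,0.05],"roll":0},{"dp":[0.002,-0.056,0.057],"roll":0},{"dp":[0.002,-0.063,0.064],"roll":0},{"dp":[0.002,-0.068,0.069],"roll":0}])

```text
time_s: 17.77
ee_pos: [0.5542, 0.0117, 0.015]
ee_rot: [-0.386, 0.922, -0.0, 0.0]
contact_force: [0.4, -0.2, -0.7]
gripper_width: 0.261
```

```bash
python3 go.py [.554,.02,.2]
```

```text
t 17.775 j [ 0.365  0.388 -0.065  1.456 -0.714  2.063] p [0.5542 0.0117 0.015 ] F [ 0.4 -0.2 -0.7] w 0.261
[[ 1.    -0.     0.001]
 [-0.001 -0.701  0.713]
 [ 0.    -0.713 -0.701]]
lean 44.5
[.554,.02,.2] dp [-1.000e-04 -1.377e-01 -1.238e-01]
```

Lifting clear so the cameras can see.

Request:
play_rows(targets=[{"dp":[0,-0.02,-0.018],"roll":0},{"dp":[0,-0.045,-0.041],"roll":0},{"dp":[0,-0.075,-0.067],"roll":0},{"dp":[0,-0.105,-0.095],"roll":0},{"dp":[0,-0.138,-0.124],"roll":0},{"dp":[0,-0.17,-0.15],"roll":0},{"dp":[0,-0.2,-0.175],"roll":0},{"dp":[0,-0.2,-0.175],"roll":0}])

```text
time_s: 18.77
ee_pos: [0.5546, 0.027, 0.2833]
ee_rot: [-0.387, 0.922, 0.001, 0.002]
contact_force: [1.1, 0.5, -0.2]
gripper_width: 0.263
```

```bash
python3 tin.py; python3 go.py; python3 - <<'E'
from h import *
im=cv2.imread('pics/t_scene.png'); h=cv2.cvtColor(im,cv2.COLOR_BGR2HSV)
m=(h[...,0]>95)&(h[...,0]<125)&(h[...,1]>60)
m[:, :250]=0; m[:,345:]=0; m[:205]=0; m[260:]=0
for c,b in blob(m): print(c,b,onz('scene',*c,.026).round(4))
a=cv2.imread('pics/scene0.png'); d=cv2.absdiff(a,im).max(2)
for k,(u,v) in dict(bottle=(330,275),jar=(230,222),pink1=(341,176),pink2=(411,221),red=(395,180),white=(302,187)).items(): print(k,d[v-12:v+12,u-12:u+12].mean().round(1))
E
python3 crop.py pics/c7.png
```

```text
t 18.875 j [ 0.388  0.321  0.367  1.973 -0.706  2.093] p [0.5542 0.0267 0.28  ] F [ 0.2 -0.7  0.2] w 0.258
[[ 1.    -0.     0.001]
 [-0.001 -0.701  0.713]
 [ 0.    -0.713 -0.701]]
lean 44.5
[279.8, 238.2] [266, 228, 29, 21, 479] [ 0.5531 -0.1249  0.026 ]
[329.7, 252.2] [323, 245, 15, 15, 194] [ 0.6666 -0.1138  0.026 ]
bottle 1.0
jar 0.8
pink1 26.0
pink2 1.0
red 4.6
white 4.8
```

View pics/c7.png

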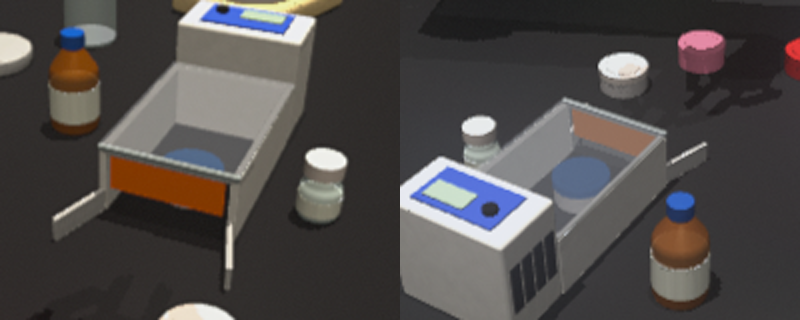

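The flap hangs shut (side half, 168,185), and the tin is inside and unmoved by the withdrawal. I check whether the pink tin's difference is only shadow, then hand in.

```bash
python3 - <<'E'
from h import *
for f in('scene0','t_scene','side0','t_side'):
    h=cv2.cvtColor(cv2.imread(f'pics/{f}.png'),cv2.COLOR_BGR2HSV)
    m=((h[...,0]>160)|(h[...,0]<3))&(h[...,1]>70)&(h[...,2]>60)
    print(f,[(c,b[:4]) for c,b in blob(m) if b[4]>200])
manip.sign_off()
E
```

```text
scene0 [([340.2, 175.4], [329, 165, 24, 22]), ([393.9, 179.0], [382, 168, 26, 23]), ([410.7, 220.8], [397, 208, 29, 27])]
t_scene [([340.2, 175.2], [329, 165, 24, 22]), ([394.0, 179.0], [382, 168, 26, 23]), ([410.7, 220.8], [397, 208, 29, 27])]
side0 [([196.0, 232.6], [175, 215, 42, 37]), ([186.6, 317.6], [160, 292, 53, 53]), ([291.7, 321.7], [267, 296, 50, 54])]
t_side [([196.0, 232.6], [175, 215, 41, 37]), ([186.6, 317.6], [160, 292, 53, 53]), ([291.9, 321.8], [268, 296, 49, 54])]
the job is handed in; nothing more can be done
```

The blue-lidded tin is inside the dryer with the flap shut behind it, and I handed the job in at about 19 s of the 48 s allowed. The moves gave no direct way to tilt the tool, so I built up a 44.5° forward lean at the reach limit. I then cradled the tin between two fingertips, pushed it diagonally into the lane and in through the flap, and drew straight back and up.

**Last checks:**
- **Tin:** its centre is about 60 mm past the doorway (50 mm needed). It did not shift when the fingers came out.
- **Flap:** seen hanging shut in the side view.
- **Forces:** within about 2 N at the end of every move.
- **Neighbours:** the pink and red tins sit within 0.2 pixel of where they started. The white tin, bottle and jar look unchanged in the scene image.

One check disagreed at first: the area around one pink tin had changed in the scene image. Its outline had not moved, so the change was the arm's shadow.

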